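Release and turn the pop-out T-handle, then open the slope-fronted locker drawer

ROBOT

A 7-joint arm with a two-finger parallel gripper is mounted at the origin on a cart in front of the work surface, level with it; the furniture and walls round the work are solid. World frame = base frame: x ahead of the robot, y to its left, z up, the work surface at z = 0. Lengths are in m, angles in rad, forces in N, time in s.
With the tool pointing down it reaches from about 0.4 to 0.925 m from the base axis. Payload 4.1 kg.
Tool frame: the origin (TCP) lies at the very end of the fingers, on their centre line; the grasp point (between the pads) lies 19 mm behind it; z points along the fingers, y is the line along which they close (so a half turn about z gives the same grasp; the last joint's range is limited). The gripper opens to 85 mm and grips with 20 to 120 N. Pads are 22 mm wide; open, the fingers measure 114 mm over their backs; the gripper's body (76 mm by 85 mm) begins 54 mm behind the grasp point. The pads swing forward as they close: fully open they stand 13 mm farther back than shut.
Start: joints at [1.068, 0.398, 0.045, 1.537, -0.019, 1.207, -0.051], TCP at [0.255, -0.598, 0.231] pointing down, gripper open.
Joint ranges: [-2.82, 2.82], [-0.49, 2.23], [-1.37, 1.46], [0, 2.46], [-1.36, 4.5], [0.23, 2], [-2.94, 2.94]. Speed limits (rad/s): [2.57, 2.57, 3.14, 3.14, 3.14, 3.14, 3.14].

INTERFACE

Orientations are given as a unit quaternion [x, y, z, w].
In Python, from rig import readout, eyes, env gives the robot as it stands.
- The arm moves only by the shell command python3 -m handwheel 'ROWS' [FORCE]. ROWS is JSON, a list of rows, each an object of numbers: "fingers": the opening, from -1 (shut) to 1 (fully open); "dx", "dy", "dz": the shift along the tool's x, y, z scaled (see below); "rx", "ry", "rz": the turn, a rotation vector about the tool's x, y, z scaled (see below). A call has 1 to 8 rows; each row shifts and turns the commanded pose from where the row before left it, along the tool's axes as they then stand; what a row does not reach is not made up. The controller multiplies each number of a shift by 0.05 m and each number of a turn by 0.08 rad. A row lasts 1/10 s, in which the tool goes at most 50 mm and 8.59 degrees, less where a joint would pass 70% of its speed; a pose out of reach is approached as far as the arm can. A call with a number of a shift or a turn outside -1 to 1 is refused whole. A call with a gripper value outside its range is refused whole. The fingers move at their own pace and stop on an object; FORCE is the grip in N (left out, the last holds). Time passes only in rows, so rows that do not move let the fingers close. It gives the time, the measured TCP pose, the force, the opening and the grip force at its end, in the units of the state.
- readout.observe(): the state, without advancing time (a new reading comes with each control period).
- eyes.get_image(name): name is "scene" or "side" or "wrist"; returns (picture, depth): 420x560x3 uint8, blue, green, red; 420x560 float32, m along the optical axis (not along the pixel's ray), 0 where there is no reading.
- eyes.camera_info(name): a dict with "intrinsics" (3x3 intrinsics, pixels), "R" (3x3) and "t" (3): a world point X has camera coordinates R X + t; the wrist camera has in their place "T_tool_cam" (4x4, takes a point from camera to tool coordinates, whose origin is the TCP and whose axes are the flange's). Camera axes: x right, y down, z forward; pixel columns grow to the right and rows downward; lengths in m; the calibration is good to about 2 mm. A picture is of the moment at which its call begins: read the wrist's pose just before it. camera_info takes no time and is no camera call.
- env.close_job(): hands the job in; it is judged then, once.
The state is a dict: "t": time; "q": joint angles; "dq": joint speeds; "effort": joint torques, N m; "tcp_pos": TCP position; "ee_rot": TCP orientation; "ft_force": force on the tool from outside, world axes, zero at the start; "moment": the same for the moment, N m; "gripper_width": finger opening in m; "grip_force": force on a finger pad.
Only numpy, scipy, OpenCV 4.12 (cv2) and the standard library are available. Lean on these libraries where they do the work, as an engineer would, in place of code of your own. Each camera call takes 0.05 s, during which the arm holds its last target. There are 200 camera calls.

TASK

The small bench locker is locked. Gently press the red release button so that the T-handle pops out of its dish, turn the handle a quarter turn to unlatch (it turns one way only, and nothing shows which: feel for it), and pull the drawer out to its stop by the handle. Leave the drawer open, the handle popped out and turned, let go of everything, and do not disturb the wash bottle, the vial or the tape roll standing beside the locker.

Things in the scene. Friction and masses are not known exactly. Their poses are not given: they have to be found in the camera images.
- locker: Grey sheet-metal bench locker with one drawer, 197 deep (x) x 200 wide (y) x 86 mm high, fixed to the bench. Origin: centre of its underside; x from front to back, y to the left seen from the front (by the robot), z up. Its sloped blue front panel (see panel_center) is the drawer's front and moves with it; the panel's lower edge is at x -97, z 40 mm while shut.
- panel_center (a point): Centre of the face of the blue front panel (189 wide, 120 mm up the slope), over the middle of the handle's dish; at locker x -40.6, y 0, z 60.5 mm while shut. It rises to the rear at 20 degrees from horizontal. Axes: z outward normal (leaning 20 degrees from vertical toward the front), x up the slope, y to the left. A steel trim stands 2 mm above the face.
- handle_center (a point): Centre of the black T-handle bar, 72 long, 14 wide, 14 mm thick. Stowed it lies across the panel in an 86 x 28 mm dish, its top flush with the face: no grip. Popped out, its underside is 16, centre 23, top 30 mm above the face; pinch it across its 14 mm width. Axes turn with the bar: z outward along the panel's normal (turning axis), y along the bar, x across it (up the slope while unturned).
- button_top (a point): Centre of the top of the red round release button, 22 mm across, 8 mm proud of the panel face, 62 mm to the right of the handle's centre (panel -y). Axes as the panel's: z outward along the normal, x up the slope, y to the left. Press it along -z.
- release_button (a joint): travel of the button, m: 0 out, 0.006 fully in. Springs back; takes 2 N to start and 5 N fully in, then a hard stop. The handle is freed at about 0.0035. Press gently: more than 40 N would damage it.
- handle_pop (a joint): how far the handle has sprung out, m: 0 stowed, 0.030 popped out. It springs out with 8 falling to 4 N as soon as the button frees it, and stays out; it cannot be pushed home unless the button is held in.
- t_handle (a joint): turn of the bar about the outward normal, rad: 0 stowed, positive counterclockwise seen from outside. Drags with 0.12 N m, stays where left; hard stops at +1.5 and -1.5. The hidden latch lets it turn one way only, which way differs and cannot be seen: the wrong way it comes up hard after about 0.1 rad, the right way it runs free to 1.5. The drawer is unlatched from about 1.25 on.
- drawer (a joint): travel of the drawer, m: 0 shut, 0.060 out at its stop. It slides level along the locker's -x, needs 2 N plus a little damping, stays where it is left, and is locked shut until the handle is turned.
- wash_bottle: White wash bottle with red cap and bent spout, 61x86x183 mm, standing about 195 mm to the right of the locker's centre; origin at the centre of its underside, z up. Leave alone.
- vial_a: Small vial with black cap, 28 across, 52 mm high, standing to the left of the locker; origin at the centre of its underside, z up. Leave alone.
- tape_roll: Grey tape roll, 80 across, 25 mm high, lying to the right of the locker; origin at the centre of its underside, z up. Leave alone.

How it is judged:
By the outcome, as a careful person would: the job done as asked, in the order asked, and still so for the second after the job is handed in, with the robot touching nothing.
It also fails if it takes over 51 s, if anything falls off the work surface, if the arm or the gripper's body presses on something with over 40 N, if the wrist force passes 120 N, or if a joint passes its speed limit or range.

## Working session

There is one attempt and no reset: what is moved stays moved. The work goes in short steps, Python scripts to look and compute and a shell command to move; the robot and the scene stay as the last step left them, time stands still between calls to the robot, and variables do not carry over. Pictures are saved under pics/ and viewed, at most 10 in all, crops included, and the job is handed in when it is done.

```bash
mkdir -p pics; ls
cat > h.py <<'E'
import numpy as np, cv2
from rig import readout, eyes, env
def snap(n,f):
    s=readout.observe(); im,d=eyes.get_image(n); cv2.imwrite(f'pics/{f}.png',im); np.savez(f'{f}.npz',im=im,d=d,p=s['tcp_pos'],q=s['ee_rot']); return im,d
def world(n,u,v,d):
    c=eyes.camera_info(n);K=np.array(c['intrinsics']);z=d[v,u]
    x=np.stack([(u-K[0,2])/K[0,0]*z,(v-K[1,2])/K[1,1]*z,z],-1)
    return (x-np.array(c['t']))@np.array(c['R'])
E
python3 - <<'E'
from h import *
for n in('scene','side'): snap(n,n+'0')
a=cv2.imread('pics/scene0.png')
print(readout.observe())
E
```

```text
pics
{'t': 0.1, 'q': array([ 1.06800875,  0.39912652,  0.04504665,  1.53777831, -0.0187267 ,
        1.20691413, -0.05073387]), 'dq': array([ 6.78074586e-04, -2.91047863e-03, -4.97620999e-06, -3.06500199e-03,
       -7.02225585e-04,  1.56904666e-04,  1.15475935e-03]), 'effort': array([ 4.37378316e-03, -4.76261473e+01,  1.36999380e+00, -2.54947293e+01,
        1.19467187e-02,  4.99211572e-03, -1.36434318e-05]), 'tcp_pos': array([ 0.25518079, -0.59717672,  0.23035126]), 'ee_rot': array([ 9.79682299e-01,  2.00553681e-01, -2.31523500e-04, -8.71999292e-04]), 'ft_force': array([ 1.12187715, -0.56656853,  0.16790672]), 'moment': array([-0.05136003,  0.00333315,  0.05191603]), 'grip_force': 0.0, 'gripper_width': 0.08513173241152892}
```

View pics/scene0.png

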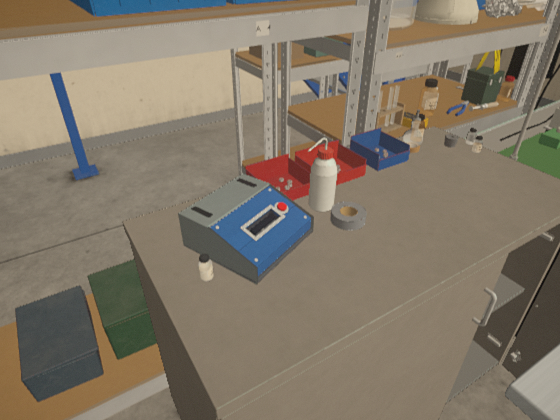

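View pics/side0.png

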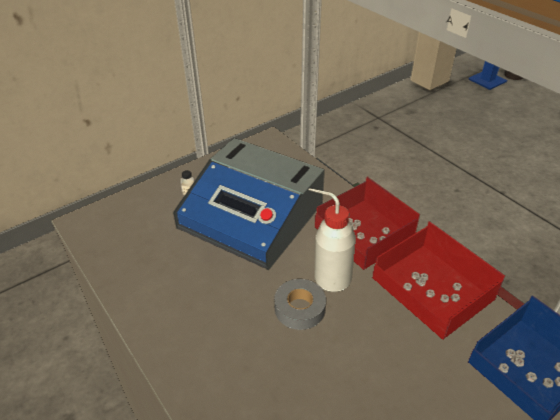

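The scene view shows the blue panel with the dish at about (264,222) and the button at about (282,208). In the side view the dish is at (238,203) and the button at (266,215). The vial stands to the left; the bottle and tape are on the right.

```bash
cat > loc.py <<'E'
from h import *
for n,roi in(('scene',(170,270,170,325)),('side',(130,270,160,330))):
    z=np.load(n+'0.npz');im,d=z['im'].astype(int),z['d']
    b,g,r=im[...,0],im[...,1],im[...,2]
    m=np.zeros(b.shape,bool);m[roi[0]:roi[1],roi[2]:roi[3]]=1;m&=d>0
    blue=m&(b>r+50); v,u=np.nonzero(blue); P=world(n,u,v,d)
    c=np.median(P,0)
    for _ in range(6):
        nn=np.linalg.svd(P-c,full_matrices=False)[2][2]; nn*=np.sign(nn[2]); e=abs((P-c)@nn); k=e<max(.003,1.5*np.median(e)); P=P[k]; c=P.mean(0)
    print(n,len(P),'n',nn,'tilt',np.degrees(np.arccos(nn[2])),'yaw',np.degrees(np.arctan2(-nn[1],-nn[0])),'res',e.std())
    rect=cv2.minAreaRect(((P-c)@np.linalg.svd(P-c,full_matrices=False)[2][:2].T).astype(np.float32));print('size',rect[1],'ctr mean',c)
    xs=np.array([0,0,1])-nn[2]*nn; xs/=np.linalg.norm(xs); ys=np.cross(nn,xs)
    Q=np.stack([(P-c)@xs,(P-c)@ys],1); lo,hi=np.percentile(Q,.5,0),np.percentile(Q,99.5,0)
    print('ext',lo,hi,'center',c+(lo+hi)[0]/2*xs+(lo+hi)[1]/2*ys)
    red=m&(r>150)&(g<70)&(b<80); 
    k,l,st,ce=cv2.connectedComponentsWithStats(red.astype(np.uint8))
    for i in range(1,k):
        if st[i,4]>20:
            v,u=np.nonzero(l==i);R=world(n,u,v,d);print('red',st[i],ce[i],np.median(R,0),'above',np.median((R-c)@nn))
    dark=m&(im.max(2)<50); k,l,st,ce=cv2.connectedComponentsWithStats(dark.astype(np.uint8))
    for i in range(1,k):
        if st[i,4]>20:
            v,u=np.nonzero(l==i);R=world(n,u,v,d);print('dark',st[i],np.median(R,0))
E
python3 loc.py; python3 -c "
from h import *
c=eyes.camera_info('wrist');print(c)"
```

```text
scene 2287 n [-0.32610285 -0.13696715  0.93535925] tilt 20.713737551783094 yaw 22.782995337408117 res 0.0005749187186340916
size (0.1215534433722496, 0.19035282731056213) ctr mean [0.6139217  0.32375845 0.06352038]
ext [-0.07034246 -0.10955111] [0.04947726 0.0777124 ] center [0.61108947 0.30530235 0.05983038]
red [248 170  62  30 737] [282.02985075 181.70284939] [0.82000568 0.14795463 0.01301893] above -0.08815605881696596
red [278 203   8   8  50] [281.54 206.16] [0.63185499 0.24978779 0.0679043 ] above 0.008689923773658492
side 3796 n [-0.32771191 -0.13539089  0.93502632] tilt 20.767603211729647 yaw 22.447476749571592 res 0.0006541939952381055
size (0.1210356205701828, 0.18965093791484833) ctr mean [0.61443493 0.30435275 0.06024202]
ext [-0.05975425 -0.09132008] [0.05941538 0.09530593] center [0.61352754 0.30613418 0.06018194]
red [325 207   5  19  70] [327.51428571 216.21428571] [0.65414401 0.11699845 0.15039687] above 0.0941490534057329
red [261 209  11  11  96] [265.88541667 214.13541667] [0.63488931 0.24722144 0.06760119] above 0.007772324188686943
dark [227 144  18  15  80] [0.67788299 0.40832709 0.08685272]
dark [291 166  18  17  99] [0.73349855 0.27874618 0.08685731]
dark [182 171   9   7  36] [0.58829967 0.44250342 0.05123166]
dark [215 191  42  25 369] [0.6134717  0.30754476 0.05954643]
{'intrinsics': array([[356.47898702,   0.        , 278.01380304],
       [  0.        , 356.47898702, 210.51640489],
       [  0.        ,   0.        ,   1.        ]]), 'T_tool_cam': array([[ 9.40123852e-04, -9.45332316e-01, -3.26107236e-01,
         8.29245707e-02],
       [ 9.99999190e-01,  1.16849985e-03, -5.04427875e-04,
        -4.37211177e-04],
       [ 8.57908228e-04, -3.26106498e-01,  9.45332648e-01,
        -1.41086270e-01],
       [ 0.00000000e+00,  0.00000000e+00,  0.00000000e+00,
         1.00000000e+00]])}
```

```bash
cat > plan.py <<'E'
import sys; from h import *
from scipy.spatial.transform import Rotation as R
# usage: plan.py px py pz yaw nrows  (target in panel frame, m; yaw about normal, rad)
yaw=np.radians(22.6);t=np.radians(20)
n=np.array([-np.sin(t)*np.cos(yaw),-np.sin(t)*np.sin(yaw),np.cos(t)])
ys=np.array([-np.sin(yaw),np.cos(yaw),0]);xs=np.cross(ys,n)
C=np.array([.6125,.3060,.0600]); W=np.stack([xs,ys,n],1)
T0=np.stack([ys,xs,-n],1)
if __name__=='__main__':
    a=list(map(float,sys.argv[1:])); N=int(a[4])
    s=readout.observe();p=np.array(s['tcp_pos']);r=R.from_quat(s['ee_rot'])
    Pt=C+W@a[:3]; Rt=R.from_matrix(W)*R.from_rotvec([0,0,a[3]])*R.from_matrix(W.T@T0)
    print('panel now',W.T@(p-C),'t',s['t'],'q',np.round(s['q'],2),'F panel',W.T@s['ft_force'])
    w=(r.inv()*Rt).as_rotvec(); dp=(Pt-p)/N
    print('remaining rot',w/.08)
    for i in range(N):
        print(i,'d',np.round((r*R.from_rotvec(w*i/N)).inv().apply(dp)/.05,2),'r',np.round(w/N/.08,2))
E
python3 plan.py 0 -.062 .15 0 24
```

```text
panel now [-0.57787765 -0.69650587  0.39161428] t 0.1 q [ 1.07  0.4   0.05  1.54 -0.02  1.21 -0.05] F panel [ 0.82609493 -0.954194   -0.12199136]
remaining rot [ -3.4542041    3.38712711 -19.30510024]
0 d [ 0.53 -0.52  0.03] r [-0.14  0.14 -0.8 ]
1 d [ 0.56 -0.49  0.03] r [-0.14  0.14 -0.8 ]
2 d [ 0.59 -0.45  0.03] r [-0.14  0.14 -0.8 ]
3 d [ 0.62 -0.41  0.03] r [-0.14  0.14 -0.8 ]
4 d [ 0.64 -0.37  0.03] r [-0.14  0.14 -0.8 ]
5 d [ 0.66 -0.33  0.03] r [-0.14  0.14 -0.8 ]
6 d [ 0.68 -0.29  0.04] r [-0.14  0.14 -0.8 ]
7 d [ 0.7  -0.25  0.04] r [-0.14  0.14 -0.8 ]
8 d [ 0.71 -0.2   0.05] r [-0.14  0.14 -0.8 ]
9 d [ 0.72 -0.15  0.05] r [-0.14  0.14 -0.8 ]
10 d [ 0.73 -0.11  0.06] r [-0.14  0.14 -0.8 ]
11 d [ 0.74 -0.06  0.07] r [-0.14  0.14 -0.8 ]
12 d [ 0.74 -0.02  0.08] r [-0.14  0.14 -0.8 ]
13 d [0.74 0.03 0.09] r [-0.14  0.14 -0.8 ]
14 d [0.73 0.08 0.09] r [-0.14  0.14 -0.8 ]
15 d [0.73 0.12 0.1 ] r [-0.14  0.14 -0.8 ]
16 d [0.71 0.17 0.11] r [-0.14  0.14 -0.8 ]
17 d [0.7  0.21 0.12] r [-0.14  0.14 -0.8 ]
18 d [0.68 0.26 0.13] r [-0.14  0.14 -0.8 ]
19 d [0.67 0.3  0.14] r [-0.14  0.14 -0.8 ]
20 d [0.64 0.34 0.16] r [-0.14  0.14 -0.8 ]
21 d [0.62 0.38 0.17] r [-0.14  0.14 -0.8 ]
22 d [0.59 0.41 0.18] r [-0.14  0.14 -0.8 ]
23 d [0.56 0.45 0.19] r [-0.14  0.14 -0.8 ]
```

```bash
python3 -m handwheel '[{"fingers":-1,"dx":0.53,"dy":-0.52,"dz":-0.1,"rx":-0.14,"ry":0.14,"rz":-0.8},{"fingers":-1,"dx":0.56,"dy":-0.49,"dz":-0.1,"rx":-0.14,"ry":0.14,"rz":-0.8},{"fingers":-1,"dx":0.59,"dy":-0.45,"dz":-0.1,"rx":-0.14,"ry":0.14,"rz":-0.8},{"fingers":-1,"dx":0.62,"dy":-0.41,"dz":-0.1,"rx":-0.14,"ry":0.14,"rz":-0.8},{"fingers":-1,"dx":0.64,"dy":-0.37,"dz":-0.1,"rx":-0.14,"ry":0.14,"rz":-0.8},{"fingers":-1,"dx":0.66,"dy":-0.33,"dz":-0.1,"rx":-0.14,"ry":0.14,"rz":-0.8},{"fingers":-1,"dx":0.68,"dy":-0.29,"dz":0,"rx":-0.14,"ry":0.14,"rz":-0.8},{"fingers":-1,"dx":0.7,"dy":-0.25,"dz":0,"rx":-0.14,"ry":0.14,"rz":-0.8}]' 30; python3 plan.py 0 -.062 .15 0 16
```

```text
t: 0.9
tcp_pos: [0.3657, -0.3209, 0.2638]
ee_rot: [0.894, 0.443, 0.052, 0.035]
ft_force: [0.8, -0.1, 0.9]
gripper_width: -0.0001
grip_force: 0.0
panel now [-0.37083542 -0.48391379  0.35181228] t 0.9 q [ 0.86  0.02 -0.18  1.94 -0.07  1.08  0.05] F panel [ 0.92900254 -0.40428674  0.62715107]
remaining rot [ -2.31341067   2.26304377 -12.87190575]
0 d [ 0.71 -0.2   0.1 ] r [-0.14  0.14 -0.8 ]
1 d [ 0.72 -0.16  0.11] r [-0.14  0.14 -0.8 ]
2 d [ 0.73 -0.11  0.11] r [-0.14  0.14 -0.8 ]
3 d [ 0.73 -0.07  0.12] r [-0.14  0.14 -0.8 ]
4 d [ 0.73 -0.02  0.13] r [-0.14  0.14 -0.8 ]
5 d [0.73 0.02 0.14] r [-0.14  0.14 -0.8 ]
6 d [0.73 0.07 0.15] r [-0.14  0.14 -0.8 ]
7 d [0.72 0.11 0.16] r [-0.14  0.14 -0.8 ]
8 d [0.71 0.16 0.17] r [-0.14  0.14 -0.8 ]
9 d [0.7  0.2  0.18] r [-0.14  0.14 -0.8 ]
10 d [0.68 0.24 0.19] r [-0.14  0.14 -0.8 ]
11 d [0.66 0.28 0.2 ] r [-0.14  0.14 -0.8 ]
12 d [0.64 0.32 0.21] r [-0.14  0.14 -0.8 ]
13 d [0.62 0.36 0.22] r [-0.14  0.14 -0.8 ]
14 d [0.59 0.4  0.23] r [-0.14  0.14 -0.8 ]
15 d [0.56 0.43 0.24] r [-0.14  0.14 -0.8 ]
```

```bash
python3 -m handwheel '[{"fingers":-1,"dx":0.71,"dy":-0.2,"dz":0,"rx":-0.14,"ry":0.14,"rz":-0.8},{"fingers":-1,"dx":0.72,"dy":-0.16,"dz":0,"rx":-0.14,"ry":0.14,"rz":-0.8},{"fingers":-1,"dx":0.73,"dy":-0.11,"dz":0.1,"rx":-0.14,"ry":0.14,"rz":-0.8},{"fingers":-1,"dx":0.73,"dy":-0.07,"dz":0.1,"rx":-0.14,"ry":0.14,"rz":-0.8},{"fingers":-1,"dx":0.73,"dy":-0.02,"dz":0.1,"rx":-0.14,"ry":0.14,"rz":-0.8},{"fingers":-1,"dx":0.73,"dy":0.02,"dz":0.1,"rx":-0.14,"ry":0.14,"rz":-0.8},{"fingers":-1,"dx":0.73,"dy":0.07,"dz":0.1,"rx":-0.14,"ry":0.14,"rz":-0.8},{"fingers":-1,"dx":0.72,"dy":0.11,"dz":0.1,"rx":-0.14,"ry":0.14,"rz":-0.8}]'; python3 plan.py 0 -.062 .15 0 8
```

```text
t: 1.7
tcp_pos: [0.4748, -0.047, 0.2526]
ee_rot: [0.748, 0.653, 0.101, 0.067]
ft_force: [-0.5, -0.4, 0.0]
gripper_width: -0.0001
grip_force: 0.0
panel now [-0.18109899 -0.27299801  0.2708901 ] t 1.7 q [ 0.57 -0.07 -0.5   2.06 -0.1   0.91 -0.02] F panel [-0.57423275 -0.16537084  0.25641839]
remaining rot [-1.19569706  1.129573   -6.47304656]
0 d [0.71 0.15 0.22] r [-0.15  0.14 -0.81]
1 d [0.7  0.19 0.23] r [-0.15  0.14 -0.81]
2 d [0.68 0.23 0.24] r [-0.15  0.14 -0.81]
3 d [0.66 0.27 0.25] r [-0.15  0.14 -0.81]
4 d [0.64 0.31 0.26] r [-0.15  0.14 -0.81]
5 d [0.62 0.35 0.27] r [-0.15  0.14 -0.81]
6 d [0.59 0.39 0.28] r [-0.15  0.14 -0.81]
7 d [0.56 0.42 0.29] r [-0.15  0.14 -0.81]
```

```bash
python3 -m handwheel '[{"fingers":-1,"dx":0.71,"dy":0.15,"dz":0.22,"rx":-0.15,"ry":0.14,"rz":-0.81},{"fingers":-1,"dx":0.7,"dy":0.19,"dz":0.23,"rx":-0.15,"ry":0.14,"rz":-0.81},{"fingers":-1,"dx":0.68,"dy":0.23,"dz":0.24,"rx":-0.15,"ry":0.14,"rz":-0.81},{"fingers":-1,"dx":0.66,"dy":0.27,"dz":0.25,"rx":-0.15,"ry":0.14,"rz":-0.81},{"fingers":-1,"dx":0.64,"dy":0.31,"dz":0.26,"rx":-0.15,"ry":0.14,"rz":-0.81},{"fingers":-1,"dx":0.62,"dy":0.35,"dz":0.27,"rx":-0.15,"ry":0.14,"rz":-0.81},{"fingers":-1,"dx":0.59,"dy":0.39,"dz":0.28,"rx":-0.15,"ry":0.14,"rz":-0.81},{"fingers":-1,"dx":0.56,"dy":0.42,"dz":0.29,"rx":-0.15,"ry":0.14,"rz":-0.81}]'; python3 plan.py 0 -.062 .04 0 4
cat > wr.py <<'E'
import sys; from plan import *
f=sys.argv[1]; im,d=snap('wrist',f); z=np.load(f+'.npz'); c=eyes.camera_info('wrist');K=c['intrinsics'];T=c['T_tool_cam'];Rm=R.from_quat(z['q']).as_matrix()
def pan(u,v):
    zz=d[v,u];x=np.stack([(u-K[0,2])/K[0,0]*zz,(v-K[1,2])/K[1,1]*zz,zz],-1)
    return ((x@T[:3,:3].T+T[:3,3])@Rm.T+z['p']-C)@W
b,g,r=[im[...,i].astype(int) for i in range(3)]
v,u=np.nonzero((d>0)&(r>140)&(g<80)&(b<90));Pr=pan(u,v);k=(abs(Pr[:,0])<.03)&(abs(Pr[:,1]+.062)<.03)&(Pr[:,2]>-.005)&(Pr[:,2]<.02)
if k.any(): print('red n',k.sum(),'center',(Pr[k].min(0)+Pr[k].max(0))/2,'med',np.median(Pr[k],0))
v,u=np.nonzero((d>0)&(b>r+40));Pb=pan(u,v);k=abs(Pb[:,2])<.01
if k.any():
    A=np.c_[Pb[k][:,:2],np.ones(k.sum())];print('blue plane a,b,c',np.linalg.lstsq(A,Pb[k][:,2],rcond=None)[0],'ext',np.percentile(Pb[k],1,0),np.percentile(Pb[k],99,0))
v,u=np.nonzero((d>0)&(im.max(2)<60));Pd=pan(u,v);k=(abs(Pd[:,0])<.05)&(abs(Pd[:,1])<.05)&(Pd[:,2]<.04)&(Pd[:,2]>-.03)
if k.any(): print('dark n',k.sum(),'lo',np.percentile(Pd[k],2,0),'hi',np.percentile(Pd[k],98,0))
E
python3 wr.py w1
```

```text
t: 2.5
tcp_pos: [0.5893, 0.2286, 0.1993]
ee_rot: [0.546, 0.819, 0.144, 0.097]
ft_force: [0.1, -0.3, -0.2]
gripper_width: 0.0001
grip_force: 0.0
panel now [-0.00042353 -0.06254613  0.14838936] t 2.5 q [ 0.18  0.27 -0.73  1.9   0.34  0.71 -0.33] F panel [-0.09789168 -0.31738788 -0.20335596]
remaining rot [-0.00348307  0.01203741  0.00504846]
0 d [0.   0.   0.54] r [-0.  0.  0.]
1 d [0.   0.   0.54] r [-0.  0.  0.]
2 d [0.   0.   0.54] r [-0.  0.  0.]
3 d [0.   0.   0.54] r [-0.  0.  0.]
red n 449 center [-0.00165366 -0.05976812  0.00708447] med [-0.00127914 -0.05979469  0.00731885]
blue plane a,b,c [ 0.00276821  0.000885   -0.00065841] ext [-0.06186244 -0.09134958 -0.00416084] [0.05686868 0.08082851 0.00112138]
dark n 1604 lo [-0.00785154 -0.0419206  -0.01349377] hi [0.00508983 0.0347938  0.00137193]
```

View pics/w1.png

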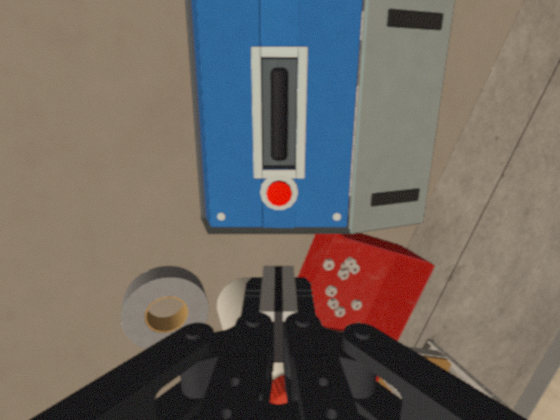

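The wrist view shows the button at (279,193), the stowed bar at (279,113) and the finger tips at (279,270). The button sits at about panel (-1.5, -60) mm. Next I descend over it.

```bash
python3 -m handwheel '[{"fingers":-1,"dx":0.03,"dy":-0.02,"dz":0.6},{"fingers":-1,"dz":0.7},{"fingers":-1,"dz":0.7},{"fingers":-1,"dz":0.4},{"fingers":-1,"dz":0.1},{"fingers":-1,"dz":0.1},{"fingers":-1}]'; python3 plan.py -.001 -.061 .004 0 1
```

```text
panel now [ 0.002304   -0.05618856  0.14726131] t 2.55 q [ 0.17  0.28 -0.74  1.9   0.34  0.71 -0.33] F panel [ 3.30206051  4.25805803 -0.37141278]
remaining rot [ 0.04027628 -0.08777021  0.0813147 ]
0 d [-0.12 -0.08  2.86] r [ 0.04 -0.09  0.08]invalid input at $[0]: expected keys fingers, dx, dy, dz, rx, ry, rz
```

```bash
python3 -m handwheel '[{"fingers":-1,"dx":0,"dy":0,"dz":0.6,"rx":0,"ry":0,"rz":0},{"fingers":-1,"dx":0,"dy":0,"dz":0.7,"rx":0,"ry":0,"rz":0},{"fingers":-1,"dx":0,"dy":0,"dz":0.6,"rx":0,"ry":0,"rz":0},{"fingers":-1,"dx":0,"dy":0,"dz":0.3,"rx":0,"ry":0,"rz":0},{"fingers":-1,"dx":0,"dy":0,"dz":0,"rx":0,"ry":0,"rz":0},{"fingers":-1,"dx":0,"dy":0,"dz":0,"rx":0,"ry":0,"rz":0}]'; python3 plan.py -.001 -.061 .004 0 1
```

```text
t: 3.15
tcp_pos: [0.6242, 0.2421, 0.0975]
ee_rot: [0.547, 0.819, 0.145, 0.097]
ft_force: [0.3, -0.2, 0.5]
gripper_width: 0.0002
grip_force: 0.0
panel now [-0.00012482 -0.06344761  0.03997574] t 3.15 q [ 0.04  0.45 -0.61  1.91  0.55  0.56 -0.5 ] F panel [ 0.33038829 -0.31360794  0.42600461]
remaining rot [ 0.01209173  0.01383289 -0.02395356]
0 d [ 0.05 -0.02  0.72] r [ 0.01  0.01 -0.02]
```

```bash
python3 -m handwheel '[{"fingers":-1,"dx":0.04,"dy":-0.02,"dz":0.4,"rx":0,"ry":0,"rz":0},{"fingers":-1,"dx":0,"dy":0,"dz":0.15,"rx":0,"ry":0,"rz":0},{"fingers":-1,"dx":0,"dy":0,"dz":0.06,"rx":0,"ry":0,"rz":0},{"fingers":-1,"dx":0,"dy":0,"dz":0,"rx":0,"ry":0,"rz":0},{"fingers":-1,"dx":0,"dy":0,"dz":0,"rx":0,"ry":0,"rz":0}]'; python3 plan.py -.001 -.061 .004 0 1
```

```text
t: 3.65
tcp_pos: [0.6324, 0.2474, 0.0687]
ee_rot: [0.547, 0.819, 0.145, 0.097]
ft_force: [-0.5, -0.1, 0.9]
gripper_width: -0.0004
grip_force: 0.0
panel now [-0.00094325 -0.06175579  0.00961333] t 3.65 q [-0.    0.5  -0.56  1.9   0.6   0.52 -0.55] F panel [-0.13438952  0.12567208  0.9782846 ]
remaining rot [ 0.01786619  0.01828613 -0.02631561]
0 d [ 0.02 -0.    0.11] r [ 0.02  0.02 -0.03]
```

```bash
python3 -m handwheel '[{"fingers":-1,"dx":0,"dy":0,"dz":0.04,"rx":0,"ry":0,"rz":0},{"fingers":-1,"dx":0,"dy":0,"dz":0.04,"rx":0,"ry":0,"rz":0},{"fingers":-1,"dx":0,"dy":0,"dz":0.04,"rx":0,"ry":0,"rz":0},{"fingers":-1,"dx":0,"dy":0,"dz":0,"rx":0,"ry":0,"rz":0},{"fingers":-1,"dx":0,"dy":0,"dz":0,"rx":0,"ry":0,"rz":0}]'; python3 plan.py -.001 -.061 .002 0 1
```

```text
t: 4.15
tcp_pos: [0.6346, 0.2483, 0.0628]
ee_rot: [0.547, 0.819, 0.145, 0.097]
ft_force: [0.0, -0.3, 4.5]
gripper_width: 0.0002
grip_force: 2.2
panel now [-0.00071385 -0.06176455  0.00321195] t 4.15 q [-0.01  0.51 -0.55  1.9   0.61  0.51 -0.56] F panel [ 1.45323467 -0.31128709  4.3119203 ]
remaining rot [ 0.02151364  0.01670589 -0.02573065]
0 d [ 0.02 -0.01  0.02] r [ 0.02  0.02 -0.03]
```

```bash
python3 -m handwheel '[{"fingers":-1,"dx":0,"dy":0,"dz":0.02,"rx":0,"ry":0,"rz":0},{"fingers":-1,"dx":0,"dy":0,"dz":0,"rx":0,"ry":0,"rz":0},{"fingers":-1,"dx":0,"dy":0,"dz":0,"rx":0,"ry":0,"rz":0}]';python3 -m handwheel '[{"fingers":-1,"dx":0,"dy":0,"dz":-0.4,"rx":0,"ry":0,"rz":0},{"fingers":-1,"dx":0,"dy":0,"dz":-0.6,"rx":0,"ry":0,"rz":0},{"fingers":-1,"dx":0,"dy":0,"dz":-0.6,"rx":0,"ry":0,"rz":0},{"fingers":0.2,"dx":0,"dy":0,"dz":-0.4,"rx":0,"ry":0,"rz":0},{"fingers":0.2,"dx":0,"dy":0,"dz":0,"rx":0,"ry":0,"rz":0},{"fingers":0.2,"dx":0,"dy":0,"dz":0,"rx":0,"ry":0,"rz":0}]'; python3 wr.py w2; python3 plan.py -.0015 -.001 .1 0 2
```

```text
t: 4.45
tcp_pos: [0.6349, 0.2484, 0.062]
ee_rot: [0.547, 0.819, 0.145, 0.097]
ft_force: [-1.7, -0.3, 7.1]
gripper_width: -0.0003
grip_force: 3.7
t: 5.05
tcp_pos: [0.6022, 0.2347, 0.1544]
ee_rot: [0.548, 0.819, 0.144, 0.097]
ft_force: [-0.7, 0.1, -0.5]
gripper_width: 0.0433
grip_force: 0.0
red n 624 center [-0.00166021 -0.06045628  0.00699015] med [-0.00133908 -0.05977684  0.00733526]
blue plane a,b,c [ 0.00237268  0.00069012 -0.00066546] ext [-0.06156822 -0.09152852 -0.00327895] [0.05678173 0.07182817 0.00101238]
dark n 2852 lo [-0.00918481 -0.04192436 -0.01174831] hi [0.00517778 0.03519181 0.03053337]
panel now [-0.0029172  -0.06190404  0.10071518] t 5.1 q [ 0.12  0.35 -0.69  1.91  0.44  0.64 -0.42] F panel [ 0.39906632 -0.19411136  0.40837941]
remaining rot [-0.02645024  0.01749584 -0.02908556]
0 d [0.61 0.01 0.01] r [-0.01  0.01 -0.01]
1 d [0.61 0.01 0.01] r [-0.01  0.01 -0.01]
```

View pics/w2.png

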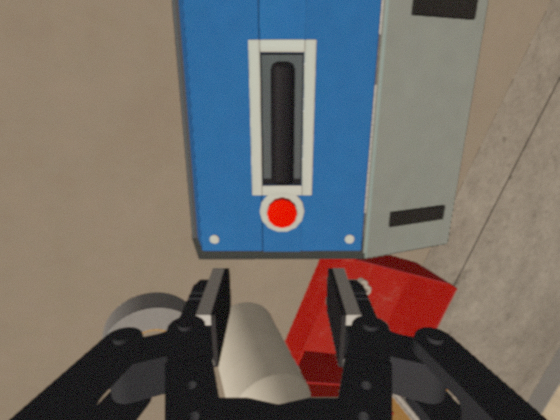

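The handle has popped out: its top reads 30 mm above the face, and the bar spans pixels (283,62) to (283,185). Next I centre over it and descend.

```bash
python3 -m handwheel '[{"fingers":0.2,"dx":0.5,"dy":0.01,"dz":0,"rx":0,"ry":0,"rz":0},{"fingers":0.2,"dx":0.5,"dy":0.01,"dz":0,"rx":0,"ry":0,"rz":0},{"fingers":0.2,"dx":0.22,"dy":0,"dz":0,"rx":0,"ry":0,"rz":0},{"fingers":0.2,"dx":0,"dy":0,"dz":0.4,"rx":0,"ry":0,"rz":0},{"fingers":0.2,"dx":0,"dy":0,"dz":0.5,"rx":0,"ry":0,"rz":0},{"fingers":0.2,"dx":0,"dy":0,"dz":0.3,"rx":0,"ry":0,"rz":0},{"fingers":0.2,"dx":0,"dy":0,"dz":0,"rx":0,"ry":0,"rz":0},{"fingers":0.2,"dx":0,"dy":0,"dz":0,"rx":0,"ry":0,"rz":0}]'; python3 plan.py -.0015 -.001 .007 0 1
```

```text
t: 5.9
tcp_pos: [0.599, 0.2996, 0.0986]
ee_rot: [0.547, 0.819, 0.144, 0.096]
ft_force: [-0.2, -0.4, 0.0]
gripper_width: 0.0514
grip_force: 0.0
panel now [-0.00084422 -0.00074833  0.04139118] t 5.9 q [-0.07  0.45 -0.6   1.9   0.6   0.58 -0.66] F panel [-0.25621208 -0.26626157  0.12471573]
remaining rot [-0.01027287  0.01518547 -0.02666595]
0 d [-0.   -0.01  0.69] r [-0.01  0.02 -0.03]
```

```bash
python3 -m handwheel '[{"fingers":0.2,"dx":0,"dy":-0.01,"dz":0.3,"rx":0,"ry":0,"rz":0},{"fingers":0.2,"dx":0,"dy":0,"dz":0.2,"rx":0,"ry":0,"rz":0},{"fingers":0.2,"dx":0,"dy":0,"dz":0.15,"rx":0,"ry":0,"rz":0},{"fingers":0.2,"dx":0,"dy":0,"dz":0,"rx":0,"ry":0,"rz":0},{"fingers":-1,"dx":0,"dy":0,"dz":0,"rx":0,"ry":0,"rz":0},{"fingers":-1,"dx":0,"dy":0,"dz":0,"rx":0,"ry":0,"rz":0},{"fingers":-1,"dx":0,"dy":0,"dz":0,"rx":0,"ry":0,"rz":0},{"fingers":-1,"dx":0,"dy":0,"dz":0,"rx":0,"ry":0,"rz":0}]' 30; python3 plan.py -.0015 -.001 .007 0 1;python3 -c "
from plan import *
print(W.T@readout.observe()['moment'])"
```

```text
t: 6.7
tcp_pos: [0.6095, 0.3042, 0.0693]
ee_rot: [0.547, 0.819, 0.145, 0.097]
ft_force: [-0.4, -0.2, 3.1]
gripper_width: 0.0134
grip_force: 33.3
panel now [-3.01380169e-05 -5.01148887e-04  9.87773659e-03] t 6.7 q [-0.11  0.51 -0.56  1.9   0.66  0.54 -0.7 ] F panel [ 0.67171077 -0.08631311  3.06791189]
remaining rot [ 0.02489145  0.01296885 -0.02358828]
0 d [-0.01 -0.03  0.06] r [ 0.02  0.01 -0.02]
[ 0.05735833  0.21403214 -0.00194834]
```

```bash
python3 -m handwheel '[{"fingers":-1,"dx":0,"dy":0,"dz":0,"rx":0,"ry":0,"rz":0.6},{"fingers":-1,"dx":0,"dy":0,"dz":0,"rx":0,"ry":0,"rz":0.6},{"fingers":-1,"dx":0,"dy":0,"dz":0,"rx":0,"ry":0,"rz":0.7},{"fingers":-1,"dx":0,"dy":0,"dz":0,"rx":0,"ry":0,"rz":0},{"fingers":-1,"dx":0,"dy":0,"dz":0,"rx":0,"ry":0,"rz":0}]' ; python3 plan.py 0 -.0005 .01 0 1;python3 -c "
from plan import *
print(W.T@readout.observe()['moment'])"
```

```text
t: 7.2
tcp_pos: [0.6095, 0.3042, 0.0692]
ee_rot: [0.607, 0.775, 0.152, 0.086]
ft_force: [-0.3, 0.4, 3.6]
gripper_width: 0.0136
grip_force: 33.6
panel now [-0.00014547 -0.00050314  0.00982068] t 7.2 q [-0.14  0.5  -0.53  1.9   0.63  0.53 -0.83] F panel [1.12544602 0.46578745 3.41707726]
remaining rot [ 0.02331461  0.0140444  -1.90423912]
0 d [ 0.  0. -0.] r [ 0.02  0.01 -1.9 ]
[-0.01673167  0.13396627  0.18859372]
```

```bash
python3 -m handwheel '[{"fingers":-1,"dx":0,"dy":0,"dz":0,"rx":0,"ry":0,"rz":0.5},{"fingers":-1,"dx":0,"dy":0,"dz":0,"rx":0,"ry":0,"rz":0.5},{"fingers":-1,"dx":0,"dy":0,"dz":0,"rx":0,"ry":0,"rz":0},{"fingers":-1,"dx":0,"dy":0,"dz":0,"rx":0,"ry":0,"rz":0}]' ;python3 -c "
from plan import *
s=readout.observe()
print(W.T@s['moment'],W.T@s['ft_force'],s['gripper_width'])"
```

```text
t: 7.6
tcp_pos: [0.6094, 0.3042, 0.0689]
ee_rot: [0.637, 0.751, 0.155, 0.08]
ft_force: [-0.2, 0.1, 3.9]
gripper_width: 0.0134
grip_force: 35.5
[-0.02625946  0.01848332  0.64522498] [1.19232702 0.12356552 3.67529102] 0.013356160572433887
```

The moment rises to 0.65 N m going clockwise, so that is the wrong way. I reverse to counterclockwise (-rz).

```bash
python3 -m handwheel '[{"fingers":-1,"dx":0,"dy":0,"dz":0,"rx":0,"ry":0,"rz":-0.8},{"fingers":-1,"dx":0,"dy":0,"dz":0,"rx":0,"ry":0,"rz":-0.8},{"fingers":-1,"dx":0,"dy":0,"dz":0,"rx":0,"ry":0,"rz":-0.8},{"fingers":-1,"dx":0,"dy":0,"dz":0,"rx":0,"ry":0,"rz":-0.8},{"fingers":-1,"dx":0,"dy":0,"dz":0,"rx":0,"ry":0,"rz":-0.8},{"fingers":-1,"dx":0,"dy":0,"dz":0,"rx":0,"ry":0,"rz":-0.8},{"fingers":-1,"dx":0,"dy":0,"dz":0,"rx":0,"ry":0,"rz":0},{"fingers":-1,"dx":0,"dy":0,"dz":0,"rx":0,"ry":0,"rz":0}]' 40;python3 -c "
from plan import *
s=readout.observe()
print(W.T@s['moment'],W.T@s['ft_force'],s['gripper_width'])"; python3 plan.py 0 -.0005 .0098 0 1
```

```text
t: 8.4
tcp_pos: [0.6097, 0.3043, 0.069]
ee_rot: [0.484, 0.857, 0.138, 0.108]
ft_force: [1.4, 0.5, 4.9]
gripper_width: 0.0128
grip_force: 39.5
[ 0.04445164 -0.24593076  0.0522557 ] [ 3.0714285  -0.03538452  4.13046854] 0.012841893704802399
panel now [ 3.01017756e-05 -5.36091122e-04  9.55929838e-03] t 8.4 q [-0.09  0.51 -0.6   1.9   0.69  0.55 -0.57] F panel [ 3.0714285  -0.03538452  4.13046854]
remaining rot [0.02331738 0.00865367 1.85301395]
0 d [ 0. -0. -0.] r [0.02 0.01 1.85]
```

```bash
python3 -m handwheel '[{"fingers":-1,"dx":0,"dy":0,"dz":0,"rx":0,"ry":0,"rz":-0.9},{"fingers":-1,"dx":0,"dy":0,"dz":0,"rx":0,"ry":0,"rz":-0.9},{"fingers":-1,"dx":0,"dy":0,"dz":0,"rx":0,"ry":0,"rz":-0.9},{"fingers":-1,"dx":0,"dy":0,"dz":0,"rx":0,"ry":0,"rz":-0.9},{"fingers":-1,"dx":0,"dy":0,"dz":0,"rx":0,"ry":0,"rz":-0.9},{"fingers":-1,"dx":0,"dy":0,"dz":0,"rx":0,"ry":0,"rz":-0.9},{"fingers":-1,"dx":0,"dy":0,"dz":0,"rx":0,"ry":0,"rz":-0.9},{"fingers":-1,"dx":0,"dy":0,"dz":0,"rx":0,"ry":0,"rz":-0.5}]' 40;python3 -c "
from plan import *
s=readout.observe()
print(W.T@s['moment'],W.T@s['ft_force'],s['gripper_width'])"; python3 plan.py 0 -.0005 .0098 1.5 1
```

```text
t: 9.2
tcp_pos: [0.6099, 0.3045, 0.0692]
ee_rot: [0.235, 0.956, 0.104, 0.141]
ft_force: [1.5, 0.4, 3.3]
gripper_width: 0.0128
grip_force: 39.4
[ 0.02901059 -0.30443384 -0.13676843] [ 2.56756129 -0.23661096  2.62264326] 0.012810519073925367
panel now [ 0.00032751 -0.00035484  0.00965002] t 9.2 q [ 0.    0.55 -0.71  1.89  0.79  0.59 -0.1 ] F panel [ 2.56756129 -0.23661096  2.62264326]
remaining rot [ 9.97935410e-03  2.89936835e-02 -1.00734428e+01]
0 d [ 0.   -0.01 -0.  ] r [ 1.000e-02  3.000e-02 -1.007e+01]
```

```bash
python3 -m handwheel '[{"fingers":-1,"dx":0,"dy":0,"dz":0,"rx":0,"ry":0,"rz":-0.9},{"fingers":-1,"dx":0,"dy":0,"dz":0,"rx":0,"ry":0,"rz":-0.9},{"fingers":-1,"dx":0,"dy":0,"dz":0,"rx":0,"ry":0,"rz":-0.9},{"fingers":-1,"dx":0,"dy":0,"dz":0,"rx":0,"ry":0,"rz":-0.9},{"fingers":-1,"dx":0,"dy":0,"dz":0,"rx":0,"ry":0,"rz":-0.9},{"fingers":-1,"dx":0,"dy":0,"dz":0,"rx":0,"ry":0,"rz":-0.9},{"fingers":-1,"dx":0,"dy":0,"dz":0,"rx":0,"ry":0,"rz":-0.9},{"fingers":-1,"dx":0,"dy":0,"dz":0,"rx":0,"ry":0,"rz":-0.9}]' 40
python3 -m handwheel '[{"fingers":-1,"dx":0,"dy":0,"dz":0,"rx":0,"ry":0,"rz":-0.9},{"fingers":-1,"dx":0,"dy":0,"dz":0,"rx":0,"ry":0,"rz":-0.9},{"fingers":-1,"dx":0,"dy":0,"dz":0,"rx":0,"ry":0,"rz":-0.5},{"fingers":-1,"dx":0,"dy":0,"dz":0,"rx":0,"ry":0,"rz":0},{"fingers":-1,"dx":0,"dy":0,"dz":0,"rx":0,"ry":0,"rz":0}]' 40;python3 -c "
from plan import *
s=readout.observe()
print(W.T@s['moment'],W.T@s['ft_force'],s['gripper_width'])
L=np.array([np.cos(yaw),np.sin(yaw),0])
print('pull 62mm in tool units',R.from_quat(s['ee_rot']).inv().apply(-.062*L)/.05)"; python3 plan.py 0 -.0005 .0098 1.5 1
```

```text
t: 10.0
tcp_pos: [0.6097, 0.3049, 0.0692]
ee_rot: [-0.047, 0.983, 0.059, 0.164]
ft_force: [1.5, 1.2, 4.9]
gripper_width: 0.0138
grip_force: 39.5
t: 10.5
tcp_pos: [0.6093, 0.3048, 0.069]
ee_rot: [-0.136, 0.975, 0.044, 0.169]
ft_force: [1.5, 2.2, 4.6]
gripper_width: 0.0131
grip_force: 39.5
[ 0.34043646 -0.31932709 -0.06216664] [3.72490898 1.46748124 3.54219338] 0.01308299673496689
pull 62mm in tool units [ 1.15639606 -0.13682864 -0.4261761 ]
panel now [-0.00013823  0.00016697  0.00957622] t 10.5 q [ 0.11  0.6  -0.87  1.89  0.91  0.66  0.57] F panel [3.72490898 1.46748124 3.54219338]
remaining rot [ 0.00310083  0.02203336 -0.58761206]
0 d [-0.   -0.01 -0.  ] r [ 0.    0.02 -0.59]
```

```bash
python3 -m handwheel '[{"fingers":-1,"dx":0,"dy":0,"dz":0,"rx":0,"ry":0,"rz":-0.5},{"fingers":-1,"dx":0,"dy":0,"dz":0,"rx":0,"ry":0,"rz":0},{"fingers":-1,"dx":0.15,"dy":-0.012,"dz":-0.055,"rx":0,"ry":0,"rz":0},{"fingers":-1,"dx":0.15,"dy":-0.012,"dz":-0.055,"rx":0,"ry":0,"rz":0},{"fingers":-1,"dx":0.15,"dy":-0.012,"dz":-0.055,"rx":0,"ry":0,"rz":0},{"fingers":-1,"dx":0,"dy":0,"dz":0,"rx":0,"ry":0,"rz":0}]' 50;python3 -c "
from plan import *
s=readout.observe()
print(W.T@s['moment'],W.T@s['ft_force'],s['gripper_width'])
L=np.array([np.cos(yaw),np.sin(yaw),0])
C2=C+W@[0,0,.0096]; print('moved along pull',-(s['tcp_pos']-C2)@L, s['tcp_pos']-C2)
print('pull 62mm total, rest in tool units',R.from_quat(s['ee_rot']).inv().apply(C2-.062*L-s['tcp_pos'])/.05)"; python3 plan.py 0 -.0005 .0098 1.5 1
```

```text
t: 11.1
tcp_pos: [0.5849, 0.2947, 0.0681]
ee_rot: [-0.156, 0.973, 0.04, 0.168]
ft_force: [-1.6, 2.8, 3.8]
gripper_width: 0.0126
grip_force: 52.7
[ 0.77033592  0.12549591 -0.07592674] [0.96019701 3.22519221 3.67688877] 0.012640839703050622
moved along pull 0.026521158209033113 [-0.02454974 -0.01003547 -0.00096483]
pull 62mm total, rest in tool units [ 0.65832307 -0.05400328 -0.25995675]
panel now [-0.02525173  0.0001695   0.01776413] t 11.1 q [ 0.13  0.56 -0.88  1.95  0.92  0.64  0.58] F panel [0.96019701 3.22519221 3.67688877]
remaining rot [-0.00912767 -0.01571555 -0.07086471]
0 d [-0.5   0.03  0.16] r [-0.01 -0.02 -0.07]
```

```bash
python3 -m handwheel '[{"fingers":-1,"dx":0.15,"dy":-0.012,"dz":-0.055,"rx":0,"ry":0,"rz":0},{"fingers":-1,"dx":0.15,"dy":-0.012,"dz":-0.06,"rx":0,"ry":0,"rz":0},{"fingers":-1,"dx":0.15,"dy":-0.012,"dz":-0.06,"rx":0,"ry":0,"rz":0},{"fingers":-1,"dx":0.15,"dy":-0.012,"dz":-0.06,"rx":0,"ry":0,"rz":0},{"fingers":-1,"dx":0.06,"dy":0,"dz":-0.02,"rx":0,"ry":0,"rz":0},{"fingers":-1,"dx":0,"dy":0,"dz":0,"rx":0,"ry":0,"rz":0},{"fingers":-1,"dx":0,"dy":0,"dz":0,"rx":0,"ry":0,"rz":0}]' 50;python3 - <<'E'
from plan import *
s=readout.observe()
L=np.array([np.cos(yaw),np.sin(yaw),0])
print(s['moment'],'force along pull',-s['ft_force']@L,s['gripper_width'])
C2=C+W@[0,0,.0096]; print('moved along pull',-(s['tcp_pos']-C2)@L, s['tcp_pos']-C2)
a,_=snap('scene','scene1')
cv2.imwrite('pics/c1.png',cv2.resize(a[150:300,150:350],None,fx=3,fy=3))
E
```

```text
t: 11.8
tcp_pos: [0.5547, 0.2822, 0.0696]
ee_rot: [-0.156, 0.972, 0.041, 0.17]
ft_force: [5.9, 6.7, -0.6]
gripper_width: 0.0133
grip_force: 51.9
[ 1.24261551 -0.66561042  0.27953969] force along pull -8.066239142471453 0.013300732203132
moved along pull 0.05918893119839958 [-0.05472613 -0.02254832  0.00056562]
```

View pics/c1.png

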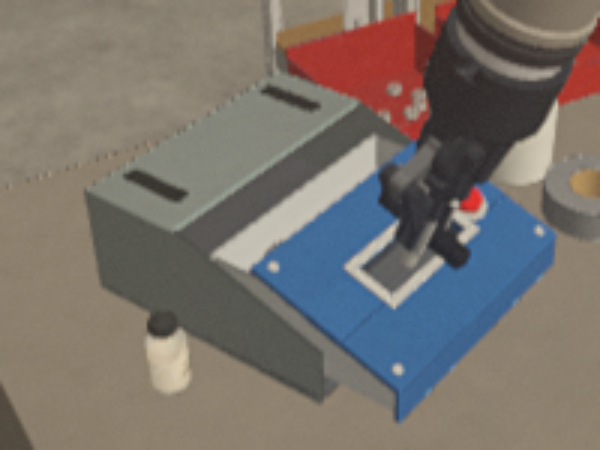

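The crop shows the drawer pulled well out, with the gripper still on the turned handle at about (430,220). I pull a little more to confirm the stop.

```bash
python3 -m handwheel '[{"fingers":-1,"dx":0.07,"dy":-0.005,"dz":-0.025,"rx":0,"ry":0,"rz":0},{"fingers":-1,"dx":0,"dy":0,"dz":0,"rx":0,"ry":0,"rz":0},{"fingers":-1,"dx":0,"dy":0,"dz":0,"rx":0,"ry":0,"rz":0}]' 50;python3 - <<'E'
from plan import *
s=readout.observe()
L=np.array([np.cos(yaw),np.sin(yaw),0])
C2=C+W@[0,0,.0096]; print('force',-s['ft_force']@L,'moved along pull',-(s['tcp_pos']-C2)@L, s['tcp_pos']-C2)
E
```

```text
t: 12.15
tcp_pos: [0.5545, 0.2821, 0.0698]
ee_rot: [-0.156, 0.972, 0.044, 0.172]
ft_force: [20.5, 15.6, -16.6]
gripper_width: 0.0126
grip_force: 51.2
force -24.876248975937713 moved along pull 0.05947375147618929 [-0.05498847 -0.02265923  0.00082649]
```

The reading is 25 N at 59.5 mm, so the drawer is at its stop. I relax the pull, let go and retreat along the normal.

```bash
python3 -m handwheel '[{"fingers":-1,"dx":-0.07,"dy":0.005,"dz":0.025,"rx":0,"ry":0,"rz":0},{"fingers":-1,"dx":-0.02,"dy":0,"dz":0.007,"rx":0,"ry":0,"rz":0},{"fingers":-1,"dx":0,"dy":0,"dz":0,"rx":0,"ry":0,"rz":0},{"fingers":0.1,"dx":0,"dy":0,"dz":0,"rx":0,"ry":0,"rz":0},{"fingers":0.1,"dx":0,"dy":0,"dz":0,"rx":0,"ry":0,"rz":0},{"fingers":0.1,"dx":0,"dy":0,"dz":0,"rx":0,"ry":0,"rz":0}]' 30
python3 -m handwheel '[{"fingers":0.1,"dx":0,"dy":0,"dz":-0.3,"rx":0,"ry":0,"rz":0},{"fingers":0.1,"dx":0,"dy":0,"dz":-0.5,"rx":0,"ry":0,"rz":0},{"fingers":0.1,"dx":0,"dy":0,"dz":-0.7,"rx":0,"ry":0,"rz":0},{"fingers":0.1,"dx":0,"dy":0,"dz":-0.7,"rx":0,"ry":0,"rz":0},{"fingers":0.1,"dx":0,"dy":0,"dz":-0.4,"rx":0,"ry":0,"rz":0},{"fingers":0.1,"dx":0,"dy":0,"dz":0,"rx":0,"ry":0,"rz":0},{"fingers":0.1,"dx":0,"dy":0,"dz":0,"rx":0,"ry":0,"rz":0}]'
python3 - <<'E'
from plan import *
a,_=snap('side','side1');b,_=snap('scene','scene2')
cv2.imwrite('pics/c2.png',np.hstack([cv2.resize(a[130:330,160:360],None,fx=2,fy=2),cv2.resize(b[140:340,160:360],None,fx=2,fy=2)]))
for n in('side','scene'):
    d0=np.load(n+'0.npz')['d'];z=np.load(n+('1' if n=='side' else '2')+'.npz');d=z['d'];im=z['im'].astype(int)
    v,u=np.mgrid[140:270,165:330].reshape(2,-1);k=(im[v,u,0]>im[v,u,2]+50)&(d[v,u]>0);P=(world(n,u[k],v[k],d)-C)@W
    P=P[abs(P[:,2]-.0205)<.006]; print(n,'blue plane height now (60mm*sin20=20.5mm):',np.median(P[:,2]),len(P))
    for nm,lo,hi in(('bar',.018+.020,.060),):
        k=(im[v,u].max(1)<60)&(d[v,u]>0);Q=(world(n,u[k],v[k],d)-C)@W;k2=(Q[:,2]>lo)&(Q[:,2]<hi)&(abs(Q[:,0]+.056)<.06)&(abs(Q[:,1])<.06);Q=Q[k2]
        if len(Q)>5: print('bar',len(Q),np.median(Q,0),np.percentile(Q,3,0),np.percentile(Q,97,0))
E
```

```text
t: 12.75
tcp_pos: [0.5538, 0.2787, 0.0673]
ee_rot: [-0.155, 0.973, 0.038, 0.167]
ft_force: [0.1, -0.4, 0.8]
gripper_width: 0.0472
grip_force: 0.0
t: 13.45
tcp_pos: [0.5137, 0.2628, 0.1903]
ee_rot: [-0.155, 0.973, 0.039, 0.169]
ft_force: [-0.1, -1.4, -0.0]
gripper_width: 0.0471
grip_force: 0.0
side blue plane height now (60mm*sin20=20.5mm): 0.02036601482825235 4716
bar 359 [-0.05690867 -0.00330805  0.04941766] [-0.08804316 -0.00893659  0.04200085] [-0.02385963  0.00546891  0.05215062]
scene blue plane height now (60mm*sin20=20.5mm): 0.0213068490015971 3091
bar 244 [-0.05816482  0.00551246  0.05023339] [-0.08934902 -0.00261583  0.04359516] [-0.02549888  0.01029215  0.05252794]
```

View pics/c2.png

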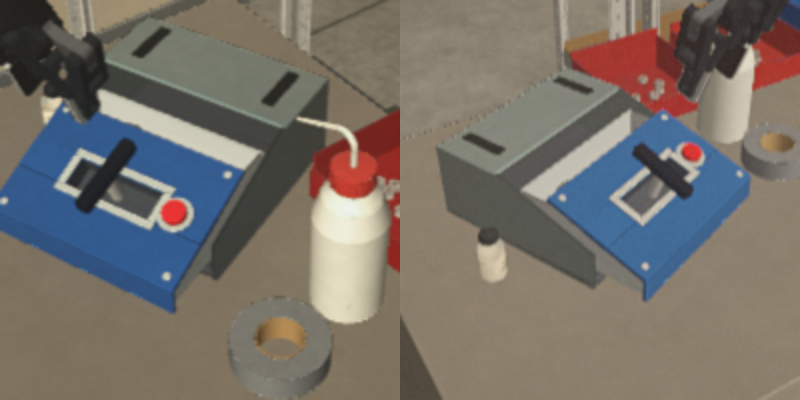

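Both crops show the drawer fully out and the handle popped and turned about 90° (side crop (107,175), scene crop (662,170)). The gripper is clear, and the bottle, vial and tape stand where they were. I hand the job in.

```bash
python3 -c "
from rig import env
print(env.close_job())"
```

```text
the job is handed in; nothing more can be done
None
```

I handed the job in at about 13.5 s: button pressed at about 7 N, handle popped out and turned a quarter turn counterclockwise, drawer out at its stop, gripper clear, and the wash bottle, vial and tape roll still in place in the final pictures.

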